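# Release the latched gas key

## Robot

A 6-joint arm with a two-finger parallel gripper is mounted at the origin on the work surface. World frame = base frame: x ahead of the robot, y to its left, z up, the work surface at z = 0. Lengths are in m, angles in rad, forces in N, time in s.
With the tool pointing down it reaches from about 0.325 to 0.875 m from the base axis. Payload 4.4 kg.
Tool frame: the origin (TCP) lies midway between the tips of the shut fingers; the grasp point (between the pads) lies 19 mm behind it; y points along the fingers, x is the direction in which the jaws open and shut, and the axes are right-handed (so a half turn about y gives the same grasp; the last joint's range is limited). The gripper opens to 85 mm and grips with 20 to 120 N. Pads are 22 mm wide; open, the fingers measure 114 mm over their backs; the gripper's body (76 mm by 85 mm) begins 54 mm behind the grasp point. The pads swing forward as they close: fully open they stand 13 mm farther back than shut.
Start: joints at [0.986, 0.207, 1.542, -0, 1.393, -0.15], TCP at [0.242, 0.521, 0.231] pointing down, gripper open.
Joint ranges: [-2.73, 2.73], [-0.86, 2.22], [0.23, 2.46], [-1.11, 4.25], [0.08, 2.63], [-2.82, 2.82]. Speed limits (rad/s): [2.79, 2.79, 3.14, 3.14, 3.14, 3.14].

## Interface

Orientations are given as a unit quaternion [w, x, y, z].
In Python, from bench import r gives the robot as it stands. Calls block until the motion is done:
- r.movep(position, orientation): joint-space move of the TCP to a pose.
- r.movel(position, v=0.15, ori=None, guard=None): straight line of the TCP; ori=None keeps the orientation; v is the mean speed in m/s. With guard (N) it stops when the force on the tool has changed by that much, and returns True; else False.
- r.movej(angles): joint-space move.
- r.move_gripper(opening, grip_force=None): opening from 0.0 (shut) to 1.0 (fully open); grip_force is the grip in N (None keeps the last); returns when the fingers have stopped.
- r.wait(seconds).
- r.inverse_kinematics(position, orientation): joint angles nearest the present ones, or None.
- r.get_state(): the state.
- r.camera(name): name is "scene" or "top" or "wrist"; returns the picture (480x640x3 uint8, red, green, blue); there is no depth.
- r.get_calibration(name): a dict with "K" (3x3 intrinsics, pixels), "rvec" (rotation vector, rad) and "tvec" (3), from world to camera coordinates, as OpenCV has them. Camera axes: x right, y down, z forward; pixel columns grow to the right and rows downward; lengths in m; the calibration is good to about 2 mm. A picture is of the moment at which its call begins: read the wrist's pose just before it. get_calibration takes no time and is no camera call; for the wrist camera it gives the pose at the moment of the call.
A pose or a line that the arm cannot do raises r.MotionError and nothing moves.
- r.close_job(): hands the job in, once; it reports no verdict.
The state is a dict: "time": time; "q": joint angles; "joint_velocities": joint speeds; "joint_efforts": joint torques, N m; "ee_pos": TCP position; "tcp_rot": TCP orientation; "contact_force": force on the tool from outside, world axes, zero at the start; "moment": the same for the moment, N m; "width": opening from 0.0 (shut) to 1.0 (fully open).
Only numpy, scipy, OpenCV 4.12 (cv2) and the standard library are available. Lean on these libraries where they do the work, as an engineer would, in place of code of your own. Each camera call takes 0.05 s, during which the arm holds its last target.

## Task

On the gas selector console one of the four identical white push-push keys has been left latched down. Find it - light taps of the fingertips will tell, since a latched key sits a little lower - and press it fully home so that it pops back up and all four keys stand up. While searching, do not press any other key home; pick nothing up, and leave the cup, jar, wrench and steel vessel where they are.

Things in the scene. Friction and masses are not known exactly. Their poses are not given: they have to be found in the camera images.
- console: Gas selector console, beige box 140 (x) x 250 (y) mm, fixed; flat deck 60 mm above the bench. Origin: centre of its underside, on the bench; x to the side with the copper pipe stubs, y along the key row, z up. The keys stand at x = -20, y = -69, -23, 23, 69 mm in no fixed order, each in a black frame 36 mm square, 3 mm high.
- key_a_top (a point): Centre of the top of one of four identical white push-push keys (26 mm square, 46 mm apart), moving straight down. Top above the bench: 70 mm up, about 66 mm latched, 63 mm pressed home. An up key starts to move at 2 N, is home at 4.5 N, springs back when let go; do not press it home. A latched one moves from 3.4 N; pressed home and let go, it pops up.
- key_b_top (a point): Centre of the top of one of four identical white push-push keys (26 mm square, 46 mm apart), moving straight down. Top above the bench: 70 mm up, about 66 mm latched, 63 mm pressed home. An up key starts to move at 2 N, is home at 4.5 N, springs back when let go; do not press it home. A latched one moves from 3.4 N; pressed home and let go, it pops up.
- key_c_top (a point): Centre of the top of one of four identical white push-push keys (26 mm square, 46 mm apart), moving straight down. Top above the bench: 70 mm up, about 66 mm latched, 63 mm pressed home. An up key starts to move at 2 N, is home at 4.5 N, springs back when let go; do not press it home. A latched one moves from 3.4 N; pressed home and let go, it pops up.
- key_d_top (a point): Centre of the top of one of four identical white push-push keys (26 mm square, 46 mm apart), moving straight down. Top above the bench: 70 mm up, about 66 mm latched, 63 mm pressed home. An up key starts to move at 2 N, is home at 4.5 N, springs back when let go; do not press it home. A latched one moves from 3.4 N; pressed home and let go, it pops up.
- cup_mid (a point): Centre (half-way up) of a small loose steel crucible, 30 mm across and 22 mm high, standing on the console's deck behind the key row (pipe side). Not to be moved.
- jar_mid (a point): Centre (half-way up) of a loose jar with a blue cap, 56 mm across and 75 mm high, on the bench by the +y end of the console. Not to be moved.
- wrench_mid (a point): Middle of the length (on the underside) of a loose steel wrench, 160 mm long, lying flat on the bench in front of the console. Not to be moved.
- vessel_mid (a point): Centre (half-way up) of a loose steel pressure vessel, 68 mm across and 112 mm high, on the bench by the -y end of the console. Not to be moved.

How it is judged:
By the outcome, as a careful person would: the job done as asked, in the order asked, and still so for the second after the job is handed in, with the robot touching nothing.
It also fails if it takes over 42 s, if anything falls off the work surface, if the arm or the gripper's body presses on something with over 40 N, if the wrist force passes 120 N, or if a joint passes its speed limit or range.

## Working session

There is one attempt and no reset: what is moved stays moved. The work goes in short steps, each a Python script; the robot and the scene stay as the last script left them, time stands still between calls to the robot, and variables do not carry over. Pictures are saved under pics/ and viewed, and the job is handed in when it is done.

```bash
ls; mkdir -p pics; python3 - <<'E'
from bench import r
import cv2
s=r.get_state();print(s)
for n in ["scene","top","wrist"]:
    print(n,r.get_calibration(n))
    cv2.imwrite(f"pics/{n}0.png",r.camera(n)[:,:,::-1])
E
```

```text
pics
{'time': 0.0, 'q': array([ 9.85478530e-01,  2.07445359e-01,  1.54294865e+00, -4.82809368e-06,
        1.39354446e+00, -1.50495680e-01]), 'joint_velocities': array([ 2.08755369e-03, -1.16337634e-03, -2.38535688e-04,  1.13044382e-03,
       -1.36363774e-03, -5.35122265e-05]), 'joint_efforts': array([-9.07789690e-04, -3.83021164e+01, -2.91598320e+01, -2.44233461e-04,
        1.04353018e-02, -1.89036626e-05]), 'ee_pos': array([0.24179857, 0.52084169, 0.23011391]), 'tcp_rot': array([-0.59574237,  0.596418  ,  0.37962095, -0.38113585]), 'contact_force': array([ 0.53550571,  0.41555218, -1.23804326]), 'moment': array([ 0.00053592, -0.04069036,  0.00161202]), 'width': 0.9971755744420665}
scene {'K': array([[611.32463909,   0.        , 322.59250305],
       [  0.        , 611.32463909, 246.25755667],
       [  0.        ,   0.        ,   1.        ]]), 'rvec': array([ 1.23815723,  2.17614827, -1.08023802]), 'tvec': array([ 0.24830325, -0.23825032,  1.36868263])}
top {'K': array([[451.73714636,   0.        , 316.44748437],
       [  0.        , 451.73714636, 237.20665241],
       [  0.        ,   0.        ,   1.        ]]), 'rvec': array([ 2.18164423, -2.18665048,  0.04612204]), 'tvec': array([0.06567466, 0.56493643, 0.87926414])}
wrist {'K': array([[361.66374759,   0.        , 315.47210794],
       [  0.        , 361.66374759, 238.53022268],
       [  0.        ,   0.        ,   1.        ]]), 'rvec': array([-2.43095875, -1.54913839, -0.22832841]), 'tvec': array([-0.57379173, -0.03781763,  0.38066324])}
```

View pics/top0.png

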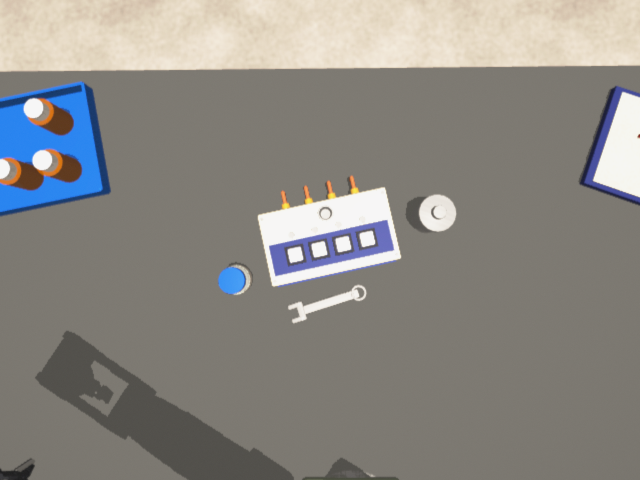

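View pics/scene0.png

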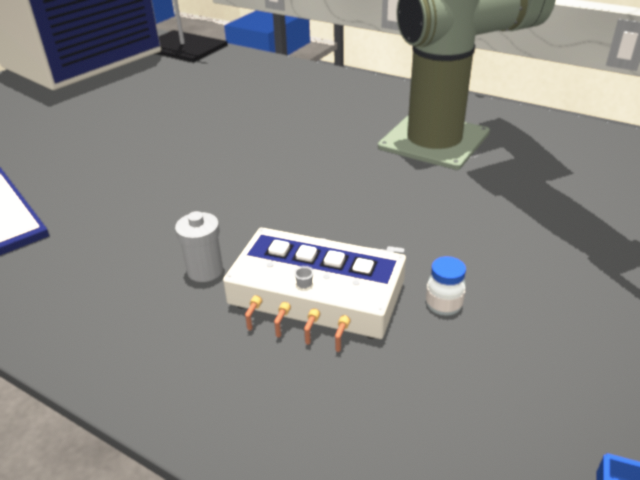

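View pics/wrist0.png

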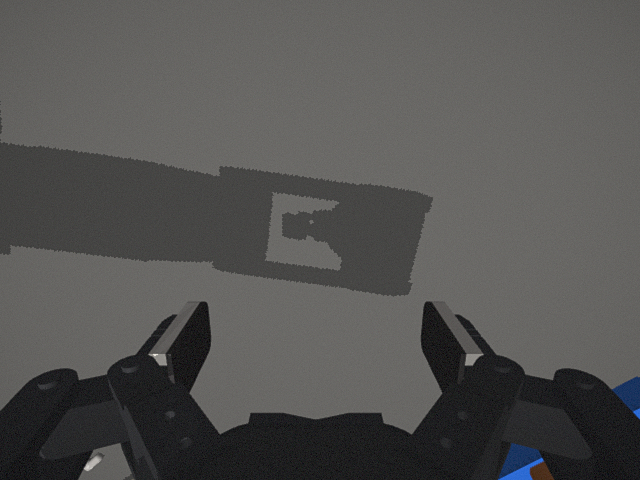

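```bash
python3 - <<'E'
from scipy.spatial.transform import Rotation as R
import numpy as np
q=[-0.59574237,  0.596418  ,  0.37962095, -0.38113585]
print(R.from_quat(q[1:]+q[:1]).as_matrix().round(3))
E
```

```text
[[ 0.421 -0.001 -0.907]
 [ 0.907 -0.002  0.421]
 [-0.002 -1.     0.   ]]
```

```bash
cat > h.py <<'E'
import numpy as np, cv2
from bench import r
def ray(n,uv,z):
    c=r.get_calibration(n);R=cv2.Rodrigues(c["rvec"])[0]
    d=R.T@np.linalg.inv(c["K"])@np.array([uv[0],uv[1],1.]);o=-R.T@c["tvec"]
    return o+d*(z-o[2])/d[2]
def key_px(im):
    hsv=cv2.cvtColor(im,cv2.COLOR_RGB2HSV)
    m=((hsv[...,1]<60)&(hsv[...,2]>170)).astype(np.uint8)
    cs,_=cv2.findContours(m,cv2.RETR_EXTERNAL,cv2.CHAIN_APPROX_NONE)
    out=[]
    for c in cs:
        a=cv2.contourArea(c)
        if 80<a<500:
            M=cv2.moments(c);out.append((M['m10']/a,M['m01']/a,a))
    return sorted(out)
E
python3 - <<'E'
from h import *
for n in ["top","scene"]:
    im=cv2.imread(f"pics/{n}0.png")[:,:,::-1].copy()
    for u,v,a in key_px(im): print(n,round(u,1),round(v,1),a,ray(n,(u,v),.07).round(4))
print(ray("top",(325,213),.082),ray("top",(437,213),.112),ray("top",(233,280),.075))
im=cv2.imread("pics/top0.png")
cv2.imwrite("pics/top0c.png",cv2.resize(im[170:330,210:470],None,fx=3,fy=3,interpolation=cv2.INTER_CUBIC))
E
```

```text
top 3.9 168.4 138.5 [0.6949 0.6585 0.07  ]
top 33.2 107.7 283.5 [0.8123 0.6062 0.07  ]
top 42.0 159.7 282.0 [0.7113 0.5858 0.07  ]
top 244.6 279.1 104.5 [0.4844 0.1974 0.07  ]
scene 336.3 8.6 110.5 [-0.5217 -0.557   0.07  ]
scene 391.6 9.9 155.0 [-0.5886 -0.3982  0.07  ]
scene 395.0 134.5 412.5 [ 0.1408 -0.0304  0.07  ]
scene 457.5 159.3 121.5 [0.1735 0.1167 0.07  ]
scene 626.9 44.9 352.0 [-0.6023  0.2816  0.07  ]
[0.60598696 0.04748379 0.082     ] [ 0.60190513 -0.15074702  0.112     ] [0.482808   0.21803937 0.075     ]
```

View pics/top0c.png

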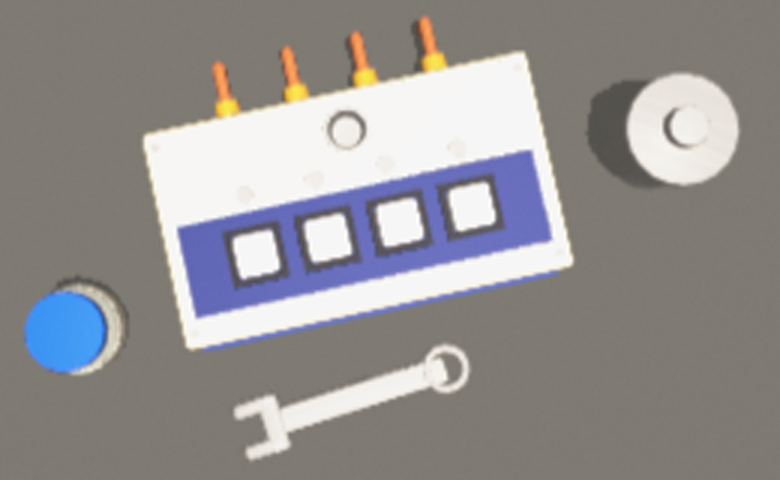

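The crop shows the four white keys in black frames in the blue panel, around top-image (295,254), (319,249), (343,244) and (367,239). The cup is at (325,213) behind the row, the jar at the left end, the vessel at the right end and the wrench in front. The deck contour encloses the keys, so I'll use all contours rather than just the outer ones.

```bash
sed -i 's/RETR_EXTERNAL/RETR_LIST/' h.py
python3 - <<'E'
from h import *
for n,box in [("top",(260,220,400,290)),("scene",(245,230,400,285))]:
    im=cv2.imread(f"pics/{n}0.png")[:,:,::-1].copy()
    P=[]
    for u,v,a in key_px(im):
        if box[0]<u<box[2] and box[1]<v<box[3]:
            p=ray(n,(u,v),.07);P.append(p);print(n,round(u,1),round(v,1),a,p.round(4))
    P=np.array(P)[:,:2]; print(np.linalg.norm(np.diff(P,axis=0),axis=1), P.mean(0), np.degrees(np.arctan2(*(P[0]-P[-1]))))
E
```

```text
top 294.9 254.3 169.5 [0.5303 0.1037 0.07  ]
top 318.8 248.8 175.5 [0.5403 0.0592 0.07  ]
top 342.8 243.6 172.0 [0.55   0.0144 0.07  ]
top 366.8 238.3 170.5 [ 0.5596 -0.0302  0.07  ]
[0.0455742  0.04589348 0.0456239 ] [0.54504109 0.036781  ] -12.359859790028073
scene 278.4 246.9 219.0 [ 0.5656 -0.0255  0.07  ]
scene 303.2 272.3 107.5 [0.598  0.0418 0.07  ]
scene 304.1 282.7 135.5 [0.617  0.0555 0.07  ]
scene 305.8 252.2 226.0 [0.5556 0.0192 0.07  ]
scene 333.9 257.8 235.0 [0.5458 0.0639 0.07  ]
scene 362.8 264.8 213.0 [0.5387 0.1102 0.07  ]
[0.07465574 0.02343355 0.07130254 0.04575664 0.04683201] [0.57009863 0.04417088] 168.78171726860967
```

```bash
cat >> h.py <<'E'
from scipy.spatial.transform import Rotation as Rt
e=np.array([-0.2138,0.9769,0]);e/=np.linalg.norm(e)
Y=np.array([0,0,-1.]);Z=np.cross(e,Y)
q=Rt.from_matrix(np.c_[e,Y,Z]).as_quat();Q=[q[3],*q[:3]]
E
python3 - <<'E'
from h import *
c=r.get_calibration("wrist");R=cv2.Rodrigues(c["rvec"])[0];s=r.get_state()
print(-R.T@c["tvec"]-s["ee_pos"],R.round(3))
tgt=[0.545,0.037,0.20]
print(r.inverse_kinematics(tgt,Q))
r.movep(tgt,Q)
r.move_gripper(0.0,20)
s=r.get_state();print(s["time"],s["ee_pos"],s["contact_force"],s["width"],s["q"])
cal=r.get_calibration("wrist")
im=r.camera("wrist");cv2.imwrite("pics/w1.png",im[:,:,::-1])
np.savez("w1.npz",**cal)
E
```

```text
[-0.06678328  0.03125251  0.14388138] [[ 0.423  0.906 -0.002]
 [ 0.867 -0.404  0.291]
 [ 0.263 -0.124 -0.957]]
[-9.06783699e-02  1.73743272e-01  1.64720953e+00 -4.44089210e-16
  1.32063985e+00 -1.87693314e+00]
2.975 [0.54501174 0.03697113 0.19999627] [ 0.54518715 -0.42702389  0.97990954] -0.006077095404816991 [-9.07348414e-02  1.73759525e-01  1.64719860e+00  9.05764849e-06
  1.32062409e+00 -1.87691485e+00]
```

View pics/w1.png

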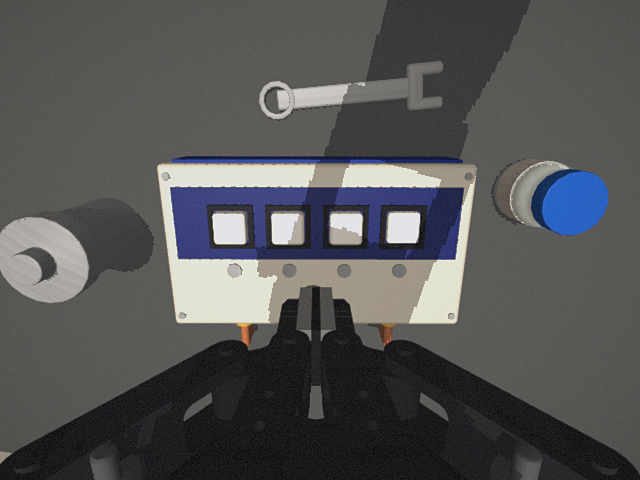

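```bash
python3 - <<'E'
from h import *
im=cv2.imread("pics/w1.png");hsv=cv2.cvtColor(im,cv2.COLOR_BGR2HSV)
m=((hsv[...,2]>110)&(hsv[...,1]<90)).astype(np.uint8)
cs,_=cv2.findContours(m,cv2.RETR_LIST,cv2.CHAIN_APPROX_NONE)
P=[]
for c in cs:
    a=cv2.contourArea(c);(u,v),_,_=cv2.minAreaRect(c)
    if 600<a<2000 and 190<v<260 and 200<u<430:
        P.append(ray("wrist",(u,v),.07));print(round(u,1),round(v,1),a,cv2.boundingRect(c),P[-1].round(4))
P=np.array(P);P=P[np.argsort(P[:,1])];print(P.mean(0),np.linalg.norm(np.diff(P,axis=0),axis=1),np.degrees(np.arctan2(*(P[-1]-P[0])[:2])))
c=im[190:330,150:480];cv2.imwrite("pics/w1c.png",cv2.resize(c,None,fx=2.4,fy=2.4,interpolation=cv2.INTER_CUBIC))
E
```

```text
402.5 226.5 979.5 (386, 211, 34, 32) [0.5304 0.1032 0.07  ]
345.5 227.5 1018.5 (329, 211, 34, 34) [0.5407 0.0597 0.07  ]
287.0 227.5 1021.5 (271, 211, 33, 34) [0.5504 0.0148 0.07  ]
229.0 227.5 1032.0 (212, 211, 35, 34) [ 0.5601 -0.0296  0.07  ]
[0.54539895 0.03702554 0.07      ] [0.04549301 0.04589077 0.04466976] -12.58784707654057
```

View pics/w1c.png

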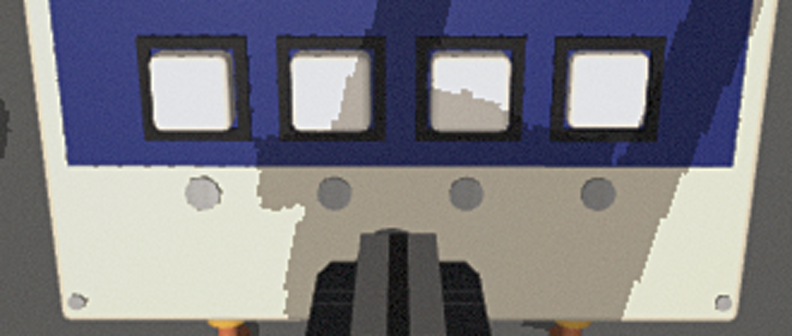

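```bash
cat >> h.py <<'E'
C=np.array([0.5452,0.0369,0])
def kp(i,z): return list(C+e*[-.069,-.023,.023,.069][i]+[0,0,z])
def fz(n=12):
    F=[]
    for _ in range(n): r.wait(.02);F.append(r.get_state()["contact_force"])
    F=np.array(F);return F.mean(0).round(2),F.std(0).round(2)
def tap(i,z=.0675):
    r.movel(kp(i,.078),v=.15);r.wait(.15);b=fz()
    hit=r.movel(kp(i,z),v=.03,guard=3.6)
    r.wait(.1);f=fz();s=r.get_state()
    print("key",i,"hit",hit,"z",s["ee_pos"][2].round(5),"dF",(f[0]-b[0]).round(2),"std",b[1],"t",round(s["time"],2))
    r.movel(kp(i,.085),v=.1)
    return f[0][2]-b[0][2]
E
python3 - <<'E'
from h import *
r.movel(kp(0,.11),v=.2)
tap(0)
E
```

```text
key 0 hit True z 0.06713 dF [0.02 0.07 4.3 ] std [0.61 0.55 0.43] t 5.19
```

```bash
cat >> h.py <<'E'
def step(i,z0,zmin,th=1.2,dz=.0007):
    s=r.get_state()
    r.movel(kp(i,.085),v=.15);r.movel(kp(i,z0),v=.06);r.wait(.1);b=fz(8)[0][2]
    z=z0;log=[]
    while z>zmin:
        z-=dz;r.movel(kp(i,z),v=.02);f=fz(5)[0][2]-b
        log.append((round(r.get_state()["ee_pos"][2]*1e3,2),round(f,2)))
        if f>th: break
    r.movel(kp(i,.085),v=.1)
    print("key",i,log,"t",r.get_state()["time"])
E
python3 - <<'E'
from h import *
step(1,.0725,.067)
E
```

```text
key 1 [(np.float64(71.86), np.float64(-0.63)), (np.float64(71.08), np.float64(-0.63)), (np.float64(70.34), np.float64(-0.63)), (np.float64(70.04), np.float64(2.46))] t 8.2083
```

```bash
python3 - <<'E'
from h import *
step(0,.0712,.0670)
E
```

```text
key 0 [(np.float64(70.51), np.float64(0.07)), (np.float64(70.13), np.float64(2.61))] t 10.25
```

```bash
python3 - <<'E'
from h import *
step(2,.0712,.0688)
step(3,.0712,.0688)
E
```

```text
key 2 [(np.float64(70.53), np.float64(-0.46)), (np.float64(70.1), np.float64(2.34))] t 12.6
key 3 [(np.float64(70.6), np.float64(-0.14)), (np.float64(69.76), np.float64(-0.24)), (np.float64(69.08), np.float64(-0.24)), (np.float64(68.39), np.float64(-0.55))] t 15.325
```

```bash
python3 - <<'E'
from h import *
r.movel(kp(3,.069),v=.06)
b=fz(8)[0]
hit=r.movel(kp(3,.061),v=.02,guard=15)
r.wait(.15);f=fz(5)[0];print(hit,r.get_state()["ee_pos"],f-b)
r.movel(kp(3,.09),v=.06);r.wait(.2)
step(3,.0712,.0688)
E
```

```text
True [0.53120507 0.10435471 0.06363735] [-2.37 -0.05  8.25]
key 3 [(np.float64(70.52), np.float64(0.59)), (np.float64(70.11), np.float64(2.71))] t 19.1583
```

```bash
python3 - <<'E'
from h import *
r.movel([0.545,0.037,0.2],v=.2);r.wait(.2)
cv2.imwrite("pics/w2.png",r.camera("wrist")[:,:,::-1])
cv2.imwrite("pics/s2.png",r.camera("scene")[:,:,::-1])
a=cv2.imread("pics/w1.png");b=cv2.imread("pics/w2.png")
d=cv2.absdiff(cv2.blur(a,(5,5)),cv2.blur(b,(5,5))).max(2);ys,xs=np.where(d>40);print(len(xs), (xs.min(),xs.max(),ys.min(),ys.max()) if len(xs) else 0)
c=cv2.imread("pics/s2.png")[180:370,160:480];cv2.imwrite("pics/s2c.png",cv2.resize(c,None,fx=2.4,fy=2.4))
E
```

```text
9515 (np.int64(0), np.int64(603), np.int64(81), np.int64(454))
```

View pics/w2.png

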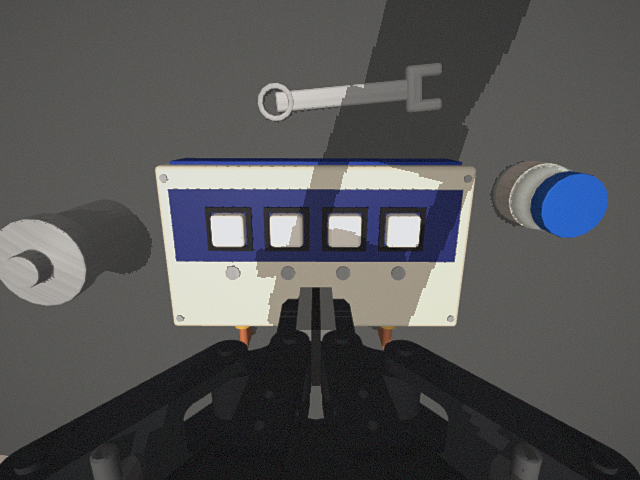

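View pics/s2c.png

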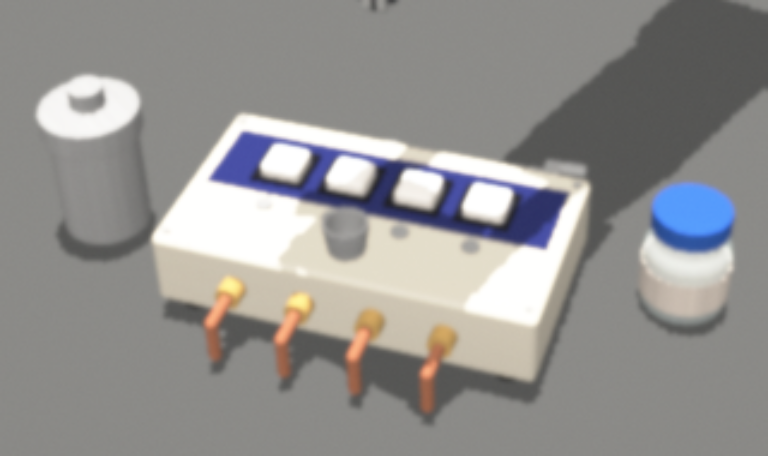

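The scene crop shows all four keys standing equally high. The cup at crop (345,232), vessel and jar are in place. In the wrist view everything, wrench included, is shifted by the same ~2 px as the console, so that is a change in arm pose and no object moved. Handing in.

```bash
python3 - <<'E'
from h import *
print(r.get_state()["time"]);r.close_job()
E
```

```text
20.275
the job is handed in; nothing more can be done
```

The latched key was the one at the +y end of the row, next to the jar. I pressed it home, it popped back up, and I handed the job in at 20.3 s.

- **Finding it:** Key positions from the top and wrist cameras agreed to about 1 mm. Light taps with the shut fingertips met the other three keys at about 70 mm, at 2.3–2.6 N. The +y key gave no contact down to 68.4 mm.
- **Pressing it:** I pressed it until the 15 N guard stopped the arm, with the tip reading 63.6 mm and holding about 8 N. A tap afterwards met it at 70.1 mm, so it is up.
- **Last checks:** The final pictures show all four keys standing up, and the cup, jar, vessel and wrench look undisturbed.

Three things did not go cleanly:
- **First tap too firm:** My first tap, on the -y end key, read about 4.3 N, close to the 4.5 N home force. It went down only to 67.1 mm, and a softer tap afterwards found that key still up at 70.1 mm.
- **Scene camera offset:** Key positions from the scene camera were 5–7 mm off the top camera's, probably because the key sides were caught in the colour mask. I did not use them.
- **Picture comparison failed:** The before/after wrist-picture difference was not clean, because the whole view had shifted about 2 px. I checked that nothing had moved by eye.

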